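Swap a broken board in a solder pallet

ROBOT

A 6-joint arm with a two-finger parallel gripper is mounted at the origin on the work surface. World frame = base frame: x ahead of the robot, y to its left, z up, the work surface at z = 0. Lengths are in m, angles in degrees, forces in N, time in s.
With the tool pointing down it reaches from about 0.35 to 0.725 m from the base axis. Payload 4.3 kg.
Tool frame: the origin (TCP) lies on the centre line of the jaws, within the pads' length; the fingertips stand 22 mm ahead of it and the grasp point (between the pads) lies 3 mm ahead of it; z points along the fingers, y is the line along which they close (so a half turn about z gives the same grasp; the last joint's range is limited). The gripper opens to 85 mm and grips with 20 to 120 N. Pads are 22 mm wide; open, the fingers measure 114 mm over their backs; the gripper's body (76 mm by 85 mm) begins 54 mm behind the grasp point. The pads swing forward as they close: fully open they stand 13 mm farther back than shut.
Start: joints at [-79.429, 21.618, 4.641, 73.018, 0, 83.68], TCP at [0.167, -0.55, 0.253] pointing down, gripper open.
Joint ranges: [-156.06, 156.06], [-48.1, 94.91], [-58.44, 69.94], [-101.28, 121.22], [-78.64, 73.56], [-180, 180]. Speed limits (degrees/s): [147.25, 147.25, 180, 180, 180, 180].

INTERFACE

Orientations are given as a 3x3 rotation matrix whose columns are the frame's x, y, z axes.
In Python, from cell import robot gives the robot as it stands.
- The arm moves only by the shell command python3 -m inch 'ROWS' [OPENING] [FORCE]. ROWS is JSON, a list of rows, each an object with "delta_pos": the shift along the tool's x, y, z in mm, a list of three; "roll": the turn about the tool's z in degrees. A call has 1 to 5 rows; each row shifts and turns the commanded pose from where the row before left it, along the tool's axes as they then stand; what a row does not reach is not made up. A row lasts 1/8 s, in which the tool goes at most 62.5 mm and 10.7 degrees, less where a joint would pass 70% of its speed; a pose out of reach is approached as far as the arm can. A call is refused whole if a number of a shift passes 62.5 or a number of a turn 10.7, either way. A call with a gripper value outside its range is refused whole. OPENING is the closure, from 0 (fully open) to 1 (shut), set as the call begins (- or left out, the last holds). The fingers move at their own pace and stop on an object; FORCE is the grip in N (left out, the last holds). Time passes only in rows, so rows that do not move let the fingers close. It gives the time, the measured TCP pose, the force, the opening and the grip force at its end, in the units of the state.
- robot.sense(): the state, without advancing time (a new reading comes with each control period).
- robot.read_camera(name): name is "scene" or "top" or "wrist"; returns a dict with "pixels" (400x640x3 uint8, blue, green, red), "mtx" (3x3 intrinsics, pixels), "R" (3x3) and "t" (3): a world point X has camera coordinates R X + t. Camera axes: x right, y down, z forward; pixel columns grow to the right and rows downward; lengths in m; the calibration is good to about 2 mm. A picture is of the moment at which its call begins. There is no depth.
- robot.finish_job(): hands the job in; it is judged then, once.
Trained networks look in a picture, given as the dict that the camera call returned (one of the last four; its "shot" number tells which), for a name from the list of things; names that differ only in an ending like _2 or _b are one class to them, and where a whole thing is asked for, a point or a joint stands for the part that bears it (a point fixed in the world has none). Each returns a list of dicts, best first, with "p" (0 to 1); they miss things now and then, are a little off and sometimes report something else, mostly with a low value. They report only what shows in the picture. A call takes as long as a camera call. They do not tell look-alikes from the thing itself.
- robot.outline_of(picture, label): "region" (400x640 bool, what is visible of it).
- robot.landmark_of(picture, label): "point" ([x, y, z] in m, in world coordinates, good to about 4 mm: a listed point, or the origin of a listed thing).
The state is a dict: "time": time; "joint_positions": joint angles; "dq": joint speeds; "tau": joint torques, N m; "position": TCP position; "tcp_rot": TCP orientation; "ft_force": force on the tool from outside, world axes, zero at the start; "moment": the same for the moment, N m; "finger_gap": finger opening in m; "finger_force": force on a finger pad.
Only numpy, scipy, OpenCV 4.12 (cv2) and the standard library are available. Lean on these libraries where they do the work, as an engineer would, in place of code of your own. Each camera call takes 0.05 s, during which the arm holds its last target. There are 200 camera calls.

TASK

The board in the dark solder pallet has a broken corner. Lift its two steel hold-down weights off and stand both on the grey rubber pad, then lay the broken board flat in the empty black tray and put the good board from the white tray into the pallet, down in the pocket and the same way round as the broken one. Finally stand the weights back upright: the long bar along the terminal block of the good board, the round one on its transformer; set everything down gently, dropping nothing, and leave the bottle, the tape and the screwdriver where they are.

Things in the scene. Friction and masses are not known exactly. Their poses are not given: they have to be found in the camera images.
- pallet: Fixed dark grey solder pallet, 170 (x) x 124 (y) x 12 mm, aluminium strips on it to 14 mm. Origin: centre of its underside. Central pocket, floor 5 mm above the bench; its sides slope in from 146 x 96 mm at the top to 138 x 88 mm at the floor (4 mm to spare round a board). The broken board starts in it, its x along the pallet's x, terminal block at the pallet's -x end.
- reject_tray: Empty black plastic tray for rejects, fixed: 175 (x) x 125 (y) x 12 mm high, walls and floor 4 mm thick. Origin: centre of its underside; x along the 175 mm.
- pad: Flat light grey rubber pad, fixed, empty at the start: 175 (x) x 120 (y) x 4 mm. Origin: centre of its underside; its top is 4 mm above that. Both weights fit side by side, for example at x = -40 and +40 mm.
- old_board: Broken green board, loose, 0.16 kg, in the pallet under the weights; the corner at +x, +y is missing. 130 (x) x 80 (y) x 3 mm; origin: centre of its underside. Firm on its top face: cream terminal block at x = -50 mm, 22 (x) x 64 (y) x 16 high; transformer at the centre, 34 (x) x 30 (y) x 28 high, to lift the board by; two black capacitors at x = +45, 20 high.
- new_board: Whole green board, loose, 0.16 kg, in a fixed white tray (walls 12 mm high, floor 4 mm thick). 130 (x) x 80 (y) x 3 mm; origin: centre of its underside. Firm on its top face: cream terminal block at x = -50 mm, 22 (x) x 64 (y) x 16 high; transformer at the centre, 34 (x) x 30 (y) x 28 high, to lift the board by; two black capacitors at x = +45, 20 high.
- bar_weight: Steel hold-down bar, loose, about 0.27 kg: 26 (x) x 80 (y) x 14 mm, with a grip block 24 (x) x 16 (y) x 24 mm high on the middle of its top (38 mm in all). Origin: centre of its underside. It starts at rest on the broken board's terminal block, long side along it.
- disc_weight: Round steel hold-down weight, loose, about 0.19 kg: disc 44 mm across and 12 mm high with a knob 20 mm across and 24 mm high on its middle (36 mm high in all). Origin: centre of its underside; z up. It starts on the broken board's transformer and just rests there.
- flux_bottle: Bystander: amber bottle standing beyond the work, 48 mm across, 115 mm high. Origin: centre of its foot. Leave it alone.
- tape_roll: Bystander: amber roll of tape lying flat beyond the work, 84 mm across, 19 mm high. Origin: centre of its underside. Leave it alone.
- driver: Bystander: black electric screwdriver lying along its y axis beyond the work, about 220 mm long, 36 mm high. Origin: on the bench under the middle of its handle. Leave it alone.
Not all that is in view belongs to the job. What is shaped like the new_board but purple is not meant. What is shaped like the old_board but pink is not meant.

How it is judged:
By the outcome, as a careful person would: the job done as asked, in the order asked, and still so for the second after the job is handed in, with the robot touching nothing.
It also fails if it takes over 131 s, if anything falls off the work surface, if the arm or the gripper's body presses on something with over 40 N, if the wrist force passes 120 N, or if a joint passes its speed limit or range.

## Working session

There is one attempt and no reset: what is moved stays moved. The work goes in short steps, Python scripts to look and compute and a shell command to move; the robot and the scene stay as the last step left them, time stands still between calls to the robot, and variables do not carry over. Pictures are saved under pics/ and viewed, at most 14 in all, crops included, and the job is handed in when it is done.

```bash
mkdir -p pics; ls
cat > h.py <<'E'
import numpy as np, cv2
from cell import robot
def shot(cam,name=None):
    p=robot.read_camera(cam)
    if name: cv2.imwrite('pics/'+name+'.png',p['pixels'])
    return p
def ray(p,u,v,z):
    K,R,t=map(np.array,(p['mtx'],p['R'],p['t']))
    d=R.T@np.linalg.solve(K,[u,v,1]); c=-R.T@t
    return c+d*(z-c[2])/d[2]
def proj(p,X):
    K,R,t=map(np.array,(p['mtx'],p['R'],p['t']))
    q=K@(R@np.array(X)+t); return q[:2]/q[2]
E
python3 - <<'E'
from h import *
np.set_printoptions(precision=4,suppress=True)
for c in('scene','top'):
    p=shot(c,c+'0')
    for l in "pallet reject_tray pad old_board new_board bar_weight disc_weight flux_bottle tape_roll driver".split():
        print(c,l,[(np.round(d['point'],3).tolist(),round(d['p'],2),proj(p,d['point']).astype(int).tolist()) for d in robot.landmark_of(p,l)])
s=robot.sense();print(s['time'],s['position'],s['tcp_rot'],s['finger_gap'],s['ft_force'])
E
```

```text
pics
scene pallet [([0.508, -0.096, 0.007], 0.69, [303, 227]), ([0.506, -0.1, -0.0], 0.6, [302, 229])]
scene reject_tray [([0.515, 0.114, -0.0], 0.9, [344, 183])]
scene pad [([0.494, -0.307, -0.002], 0.77, [251, 282]), ([0.516, 0.114, 0.0], 0.68, [345, 183]), ([0.506, -0.099, 0.034], 0.47, [302, 221])]
scene old_board [([0.292, -0.18, -0.0], 0.85, [225, 215]), ([0.509, -0.093, 0.005], 0.63, [304, 226]), ([0.722, -0.016, 0.004], 0.22, [385, 242])]
scene new_board [([0.465, 0.298, 0.004], 0.96, [360, 143]), ([0.256, 0.34, 0.003], 0.87, [315, 116])]
scene bar_weight [([0.453, -0.103, 0.024], 0.73, [285, 216]), ([0.688, 0.262, 0.001], 0.45, [417, 176])]
scene disc_weight [([0.514, 0.114, -0.004], 0.6, [344, 184]), ([0.507, -0.095, 0.035], 0.53, [303, 220])]
scene flux_bottle [([0.68, -0.247, 0.003], 0.62, [326, 300])]
scene tape_roll [([0.694, 0.26, 0.002], 0.58, [418, 176])]
scene driver [([0.721, -0.015, 0.004], 0.83, [385, 241])]
top pallet []
top reject_tray [([0.519, 0.109, -0.0], 0.9, [274, 198])]
top pad [([0.497, -0.31, -0.002], 0.97, [446, 207])]
top old_board [([0.294, -0.176, 0.001], 0.91, [394, 293]), ([0.508, -0.098, 0.004], 0.78, [359, 203])]
top new_board [([0.26, 0.34, 0.003], 0.8, [172, 308]), ([0.466, 0.296, 0.005], 0.55, [195, 220])]
top bar_weight [([0.458, -0.102, 0.024], 0.82, [362, 222]), ([0.724, -0.01, -0.0], 0.47, [323, 117])]
top disc_weight [([0.508, -0.1, 0.034], 0.59, [361, 200])]
top flux_bottle [([0.676, -0.248, -0.001], 0.96, [418, 136]), ([0.455, -0.105, 0.026], 0.24, [363, 223])]
top tape_roll [([0.692, 0.262, 0.001], 0.66, [213, 129])]
top driver [([0.724, -0.014, -0.002], 0.73, [324, 118])]
1.1 [ 0.1671 -0.5502  0.2534] [[ 0.9569  0.2905  0.0001]
 [ 0.2905 -0.9569 -0.0001]
 [ 0.      0.0001 -1.    ]] 0.08534560919665998 [-0.2549 -0.0315 -0.3155]
```

View pics/top0.png

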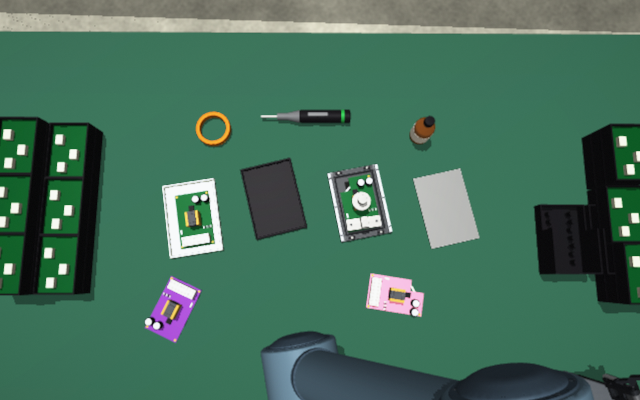

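Run:
```python
import cv2,numpy as np
a=cv2.imread('pics/top0.png')
A=cv2.resize(a[150:350,130:280],(400,533),interpolation=3);B=cv2.resize(a[150:350,290:440],(400,533),interpolation=3)
cv2.imwrite('pics/crop0.png',np.hstack([A,B]))
```

```text
(no output)
```

View pics/crop0.png

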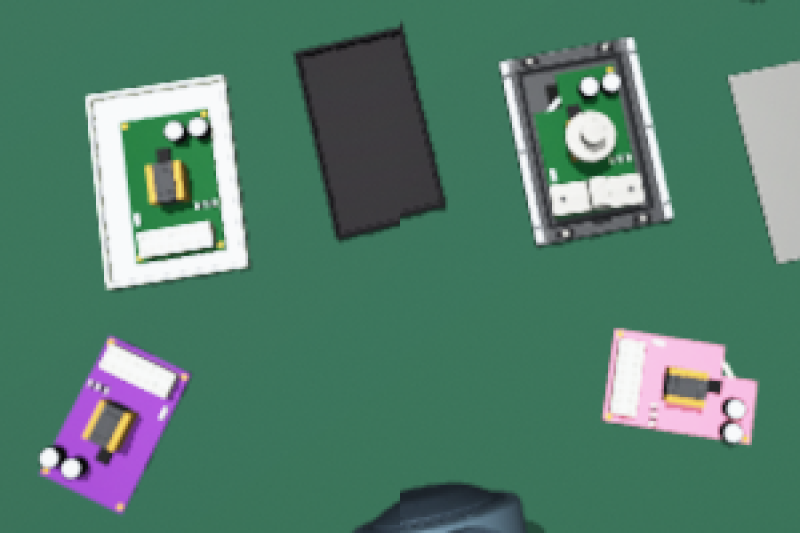

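The green board in the white tray (pixel 195,220) is new_board and the purple one (172,308) is a decoy. The green board in the dark pallet under the weights (359,203) is old_board, with its notch at the upper left (+x, +y), and the pink one (394,293) is a decoy. The tray (274,198) and the pad (446,207) are both empty. I'll turn the tool and move over the pallet.

```bash
R='python3 -m inch'
python3 -m inch '[{"delta_pos":[0,0,0],"roll":-10.1},{"delta_pos":[0,0,0],"roll":-10.1},{"delta_pos":[0,0,0],"roll":-10.1},{"delta_pos":[0,0,0],"roll":-10.1},{"delta_pos":[0,0,0],"roll":-10.1}]' 0.4 >/dev/null
python3 -m inch '[{"delta_pos":[0,0,0],"roll":-10.1},{"delta_pos":[0,0,0],"roll":-10.1},{"delta_pos":[0,0,0],"roll":-10.1},{"delta_pos":[0,0,0],"roll":-10.1},{"delta_pos":[0,0,0],"roll":-10.1}]'>/dev/null
python3 -m inch '[{"delta_pos":[0,0,0],"roll":-10.1},{"delta_pos":[0,0,0],"roll":-10.1},{"delta_pos":[0,0,0],"roll":-10.1},{"delta_pos":[0,0,0],"roll":-10.1},{"delta_pos":[0,0,0],"roll":-10.1}]'>/dev/null
python3 -m inch '[{"delta_pos":[0,0,0],"roll":-10.1},{"delta_pos":[0,0,0],"roll":-10.1}]'
python3 -m inch '[{"delta_pos":[-40,44.5,-5.5],"roll":0},{"delta_pos":[-40,44.5,-5.5],"roll":0},{"delta_pos":[-40,44.5,-5.5],"roll":0},{"delta_pos":[-40,44.5,-5.5],"roll":0},{"delta_pos":[-40,44.5,-5.5],"roll":0}]'>/dev/null
python3 -m inch '[{"delta_pos":[-40,44.5,-5.5],"roll":0},{"delta_pos":[-40,44.5,-5.5],"roll":0},{"delta_pos":[-40,44.5,-5.5],"roll":0},{"delta_pos":[-40,44.5,-5.5],"roll":0},{"delta_pos":[0,0,0],"roll":0}]'
cat >> h.py <<'E'
def yaw(): 
    r=np.array(robot.sense()['tcp_rot']); return np.degrees(np.arctan2(r[1,0],r[0,0]))
def go(x,y,z,yw=None):
    "roll first, then tool-frame shift (mm) to reach the TCP target"
    s=robot.sense(); y0=yaw(); y1=y0 if yw is None else yw
    roll=-((y1-y0+180)%360-180); a=np.radians(y1); d=(np.array([x,y,z])-s['position'])*1e3
    c,sn=np.cos(a),np.sin(a)
    t=np.array([c*d[0]+sn*d[1], sn*d[0]-c*d[1], -d[2]])
    print('roll %.2f  shift %s  norm %.0f'%(roll,np.round(t,1),np.linalg.norm(t)))
E
python3 -c "
from h import *
p=shot('wrist','w0');print(-p['R'].T@p['t'],yaw())
for l in 'pallet old_board bar_weight disc_weight pad reject_tray'.split():
    print(l,[(np.round(d['point'],4).tolist(),round(d['p'],2),proj(p,d['point']).astype(int).tolist()) for d in robot.landmark_of(p,l)])
"
```

```text
time: 3.22
position: [0.1671, -0.5502, 0.2533]
tcp_rot: [[-0.988, -0.155, 0.0], [-0.155, 0.988, -0.0], [-0.0, -0.0, -1.0]]
ft_force: [-0.1, -0.3, 0.1]
finger_gap: 0.0512
finger_force: 0.0
time: 4.47
position: [0.465, -0.0973, 0.3032]
tcp_rot: [[-0.988, -0.156, 0.001], [-0.156, 0.988, 0.0], [-0.001, -0.0, -1.0]]
ft_force: [-0.2, 0.3, -1.1]
finger_gap: 0.051
finger_force: 0.0
[ 0.39414091 -0.10891732  0.4234246 ] -171.16630872604642
pallet []
old_board [([0.5079, -0.0977, 0.0066], 0.81, [316, 191]), ([0.288, -0.1809, -0.0005], 0.6, [276, 5])]
bar_weight [([0.4567, -0.1049, 0.0242], 0.97, [316, 156]), ([0.689, 0.2595, 0.0015], 0.48, [515, 329])]
disc_weight [([0.5074, -0.1008, 0.0362], 0.69, [313, 196])]
pad [([0.4952, -0.3055, 0.0011], 0.67, [168, 158])]
reject_tray [([0.5157, 0.1118, -0.0014], 0.66, [457, 217]), ([0.7282, -0.0123, -0.0012], 0.53, [347, 326])]
```

View pics/w0.png

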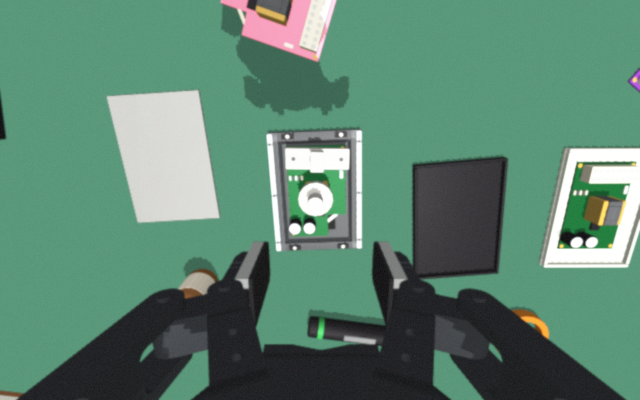

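The wrist view shows the pallet at about (316,190), the bar at (317,158), the disc at (315,197), the pad at (165,158), the black tray at (458,217) and the white tray at (597,208). I'll take enlarged crops to get corners.

Run:
```python
import cv2
a=cv2.imread('pics/w0.png')
b=cv2.resize(a[124:256,258:374],None,fx=4.5,fy=4.5,interpolation=cv2.INTER_CUBIC)
cv2.imwrite('pics/w0c.png',b)
from h import *
p=shot('wrist')
for l,z in (('pad',.004),('reject_tray',.012),('new_board',.007),('bar_weight',.038),('old_board',.01)):
    for o in robot.outline_of(p,l)[:1]:
        m=o['region'].astype(np.uint8); c=max(cv2.findContours(m,0,1)[0],key=cv2.contourArea)[:,0]
        w=np.array([ray(p,u+.0,v+.0,z)[:2] for u,v in c],np.float32)
        print(l,round(o['p'],2),cv2.minAreaRect(w*1000),c.min(0),c.max(0))
```

```text
pad 0.8 ((497.5055236816406, -306.53656005859375), (176.2755584716797, 120.69276428222656), 12.630573272705078) [110  95] [222 226]
reject_tray 0.8 ((518.5308837890625, 106.8808822631836), (180.03866577148438, 129.1923370361328), 13.47156047821045) [415 158] [511 281]
new_board 0.9 ((466.797607421875, 298.04693603515625), (130.37295532226562, 89.28707122802734), 9.809263229370117) [561 161] [639 249]
bar_weight 0.69 ((457.98553466796875, -103.75471496582031), (32.64614486694336, 80.8107681274414), 7.130255699157715) [288 149] [352 175]
old_board 0.82 ((524.0521240234375, -94.59085083007812), (97.25359344482422, 79.87956237792969), 8.527305603027344) [292 172] [348 238]
```

View pics/w0c.png

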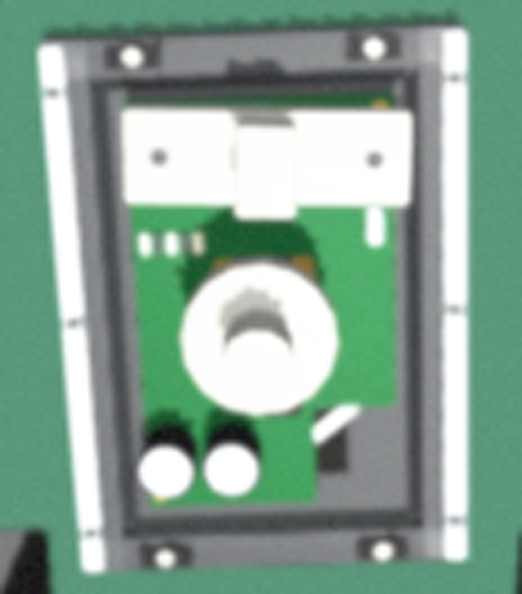

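Run:
```python
from h import *
np.set_printoptions(precision=1,suppress=True)
p=shot('wrist')
def f(pts,z): return np.array([ray(p,(u+.5)/4.5-.5+258,(v+.5)/4.5-.5+124,z)[:2]*1000 for u,v in pts])
def rect(n,pts,z):
    w=f(pts,z); e=[(b-a) for a,b in zip(w,np.roll(w,-1,0))]
    print(n,w.mean(0),'len',[round(float(np.linalg.norm(v)),1) for v in e],'ang',[round(float(np.degrees(np.arctan2(v[1],v[0])))%90,1) for v in e])
rect('bar',[(122,109),(412,108),(412,206),(124,206)],.038)
rect('block',[(237,124),(295,124),(297,218),(240,218)],.062)
rect('pallet',[(39,45),(467,29),(468,558),(84,572)],.014)
rect('pocket',[(93,82),(418,72),(418,526),(125,537)],.012)
print('disc',f([(260,338),(182,338),(339,338),(260,262),(260,415)],.048)); print('knob',f([(258,361)],.072))
```

```text
bar [ 454.6 -107.5] len [79.9, 27.4, 80.9, 27.1] ang [8.8, 10.1, 8.6, 7.9]
block [ 454.3 -107.3] len [15.0, 24.8, 15.1, 24.8] ang [8.6, 10.0, 8.6, 9.9]
pallet [ 506.5 -100.9] len [123.5, 166.8, 124.0, 167.3] ang [10.7, 10.9, 10.9, 10.7]
pocket [ 507.  -101.2] len [95.0, 144.0, 94.3, 145.0] ang [10.4, 10.2, 11.0, 10.5]
disc [[ 503.7 -102.2]
 [ 507.  -123.9]
 [ 500.3  -80.2]
 [ 481.9 -105.4]
 [ 526.4  -98.9]]
knob [[ 502.9 -102.4]]
```

```bash
python3 -c "
from h import *
go(.5038,-.1022,.073)"
```

```text
roll -0.00  shift [-40.   -7.5 229.8]  norm 233
```

```bash
python3 -m inch '[{"delta_pos":[-40,-7.5,40],"roll":0},{"delta_pos":[0,0,55],"roll":0},{"delta_pos":[0,0,55],"roll":0},{"delta_pos":[0,0,40],"roll":0},{"delta_pos":[0,0,0],"roll":0}]'
python3 -m inch '[{"delta_pos":[0,0,16],"roll":0},{"delta_pos":[0,0,12],"roll":0},{"delta_pos":[0,0,6],"roll":0},{"delta_pos":[0,0,5],"roll":0},{"delta_pos":[0,0,0],"roll":0}]'
python3 -c "
from h import *
shot('wrist','w1');go(.5038,-.1022,.073)"
```

```text
time: 5.8
position: [0.5008, -0.1009, 0.1099]
tcp_rot: [[-0.989, -0.149, -0.007], [-0.149, 0.989, 0.002], [0.007, 0.003, -1.0]]
ft_force: [0.2, 0.8, 1.2]
finger_gap: 0.0513
finger_force: 0.0
time: 6.42
position: [0.5039, -0.1019, 0.0738]
tcp_rot: [[-0.989, -0.149, -0.0], [-0.149, 0.989, -0.0], [0.0, -0.0, -1.0]]
ft_force: [0.3, 0.1, 0.7]
finger_gap: 0.0513
finger_force: 0.0
roll -0.00  shift [ 0.2 -0.2  1. ]  norm 1
```

View pics/w1.png

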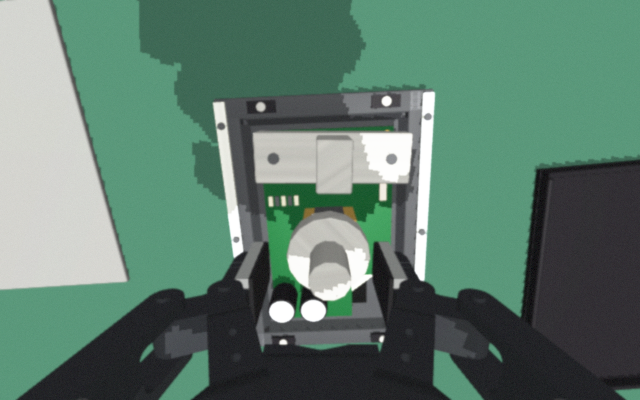

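```bash
python3 -c "
from h import *
p=shot('wrist')
print(ray(p,329,281,.072),ray(p,328,253,.048),ray(p,335,158,.062),proj(p,[.5038,-.1019,.071]))"
```

```text
[ 0.50671984 -0.09822717  0.072     ] [ 0.50489303 -0.09845029  0.048     ] [ 0.45319352 -0.10394047  0.062     ] [321.88545137 273.01756208]
```

```bash
python3 -m inch '[{"delta_pos":[-2.5,3.2,0.8],"roll":0},{"delta_pos":[0,0,0],"roll":0}]'
python3 -m inch '[{"delta_pos":[0,0,0],"roll":0},{"delta_pos":[0,0,0],"roll":0},{"delta_pos":[0,0,0],"roll":0},{"delta_pos":[0,0,0],"roll":0},{"delta_pos":[0,0,0],"roll":0}]' 1 50
python3 -m inch '[{"delta_pos":[0,0,-4],"roll":0},{"delta_pos":[0,0,-20],"roll":0},{"delta_pos":[0,0,-40],"roll":0},{"delta_pos":[0,0,0],"roll":0}]'
python3 -c "
from h import *
p=shot('wrist','w2');go(.5365,-.298,.09)
for q in ('pad',):
  o=robot.outline_of(p,q)[0];m=o['region'].astype(np.uint8); c=max(cv2.findContours(m,0,1)[0],key=cv2.contourArea)[:,0]
  print(cv2.minAreaRect(np.array([ray(p,u,v,.004)[:2]*1000 for u,v in c],np.float32)),c.min(0),c.max(0))
"
```

```text
time: 6.78
position: [0.5061, -0.0981, 0.0731]
tcp_rot: [[-0.989, -0.15, 0.0], [-0.15, 0.989, -0.0], [-0.0, -0.0, -1.0]]
ft_force: [0.5, 0.0, -0.5]
finger_gap: 0.0511
finger_force: 0.0
time: 7.4
position: [0.506, -0.0983, 0.0732]
tcp_rot: [[-0.989, -0.149, 0.0], [-0.149, 0.989, -0.0], [-0.0, -0.0, -1.0]]
ft_force: [-0.8, 0.4, 3.0]
finger_gap: 0.0181
finger_force: 48.9
time: 7.9
position: [0.5081, -0.0992, 0.1395]
tcp_rot: [[-0.989, -0.149, 0.005], [-0.149, 0.989, -0.002], [-0.005, -0.003, -1.0]]
ft_force: [0.2, -0.2, -2.1]
finger_gap: 0.018
finger_force: 49.1
roll -0.00  shift [   0.4 -201.4   47.8]  norm 207
((497.0307922363281, -306.0907897949219), (175.02850341796875, 122.20867156982422), 12.408479690551758) [ 0 19] [169 244]
```

```bash
python3 -m inch '[{"delta_pos":[0,-30,0],"roll":0},{"delta_pos":[0,-55,0],"roll":0},{"delta_pos":[0,-55,0],"roll":0},{"delta_pos":[0,-40,15],"roll":0},{"delta_pos":[0.5,-18,20],"roll":0}]'
python3 -m inch '[{"delta_pos":[0,0,25],"roll":0},{"delta_pos":[0,0,18],"roll":0},{"delta_pos":[0,0,8],"roll":0},{"delta_pos":[0,0,4],"roll":0},{"delta_pos":[0,0,0],"roll":0}]'
python3 -c "
from h import *
go(.5365,-.297,.0415)"
```

```text
time: 8.62
position: [0.5345, -0.2962, 0.0998]
tcp_rot: [[-0.989, -0.147, -0.001], [-0.147, 0.989, 0.0], [0.001, 0.001, -1.0]]
ft_force: [0.2, 1.2, -1.6]
finger_gap: 0.0181
finger_force: 49.3
time: 9.25
position: [0.535, -0.2939, 0.047]
tcp_rot: [[-0.989, -0.15, -0.0], [-0.15, 0.989, 0.0], [0.0, 0.0, -1.0]]
ft_force: [-0.2, 0.0, -2.3]
finger_gap: 0.0179
finger_force: 49.3
roll -0.00  shift [-1.  -3.3  5.5]  norm 6
```

```bash
python3 -m inch '[{"delta_pos":[0,-3,3],"roll":0},{"delta_pos":[0,0,1.2],"roll":0},{"delta_pos":[0,0,0.6],"roll":0},{"delta_pos":[0,0,0],"roll":0}]'
python3 -m inch '[{"delta_pos":[0,0,0.5],"roll":0},{"delta_pos":[0,0,0],"roll":0},{"delta_pos":[0,0,0],"roll":0}]'
```

```text
time: 9.75
position: [0.5354, -0.2972, 0.0423]
tcp_rot: [[-0.989, -0.149, 0.0], [-0.149, 0.989, -0.0], [-0.0, -0.0, -1.0]]
ft_force: [0.6, 0.7, -2.8]
finger_gap: 0.0179
finger_force: 49.3
time: 10.12
position: [0.5354, -0.2972, 0.0417]
tcp_rot: [[-0.989, -0.149, 0.0], [-0.149, 0.989, -0.0], [-0.0, -0.0, -1.0]]
ft_force: [0.3, -0.4, -1.9]
finger_gap: 0.018
finger_force: 49.3
```

Nearly down; I'll lower it in 0.4 mm steps until there is contact.

```bash
for i in 1 ; do
python3 -m inch '[{"delta_pos":[0,0,0.5],"roll":0},{"delta_pos":[0,0,0],"roll":0}]'|egrep 'posi|ft'
python3 -m inch '[{"delta_pos":[0,0,0.4],"roll":0},{"delta_pos":[0,0,0],"roll":0}]'|egrep 'posi|ft'
done
```

```text
position: [0.5355, -0.2972, 0.0413]
ft_force: [0.3, 1.0, -2.2]
position: [0.5355, -0.2972, 0.0412]
ft_force: [-1.9, 0.2, 3.0]
```

```bash
python3 -m inch '[{"delta_pos":[0,0,0],"roll":0},{"delta_pos":[0,0,0],"roll":0},{"delta_pos":[0,0,0],"roll":0},{"delta_pos":[0,0,-4],"roll":0},{"delta_pos":[0,0,-20],"roll":0}]' 0.4
python3 -m inch '[{"delta_pos":[0,0,-45],"roll":0},{"delta_pos":[0,0,-20],"roll":0},{"delta_pos":[0,0,0],"roll":0}]'
python3 -c "
from h import *
go(.4535,-.104,.11)"
```

```text
time: 11.25
position: [0.5343, -0.2964, 0.0639]
tcp_rot: [[-0.989, -0.149, -0.003], [-0.149, 0.989, 0.002], [0.002, 0.002, -1.0]]
ft_force: [1.2, -0.2, 0.4]
finger_gap: 0.0515
finger_force: 0.0
time: 11.62
position: [0.5369, -0.2982, 0.1321]
tcp_rot: [[-0.989, -0.149, 0.004], [-0.149, 0.989, -0.003], [-0.003, -0.003, -1.0]]
ft_force: [0.6, -0.5, -0.3]
finger_gap: 0.0512
finger_force: 0.0
roll -0.00  shift [ 53.5 204.5  22.1]  norm 212
```

```bash
python3 -m inch '[{"delta_pos":[13.5,55,0],"roll":0},{"delta_pos":[14,55,0],"roll":0},{"delta_pos":[14,55,8],"roll":0},{"delta_pos":[12,40,14],"roll":0},{"delta_pos":[0,0,0],"roll":0}]'
python3 -c "
from h import *
p=shot('wrist','w3');go(.4535,-.104,.11)
cv2.imwrite('pics/w3c.png',cv2.resize(p['pixels'][100:370,200:480],None,fx=2,fy=2,interpolation=2))
print(proj(p,[.4535,-.104,.062]))
for q in ('bar_weight','disc_weight'): print([(d['point'],d['p']) for d in robot.landmark_of(p,q)])"
```

```text
time: 12.25
position: [0.4474, -0.0991, 0.1052]
tcp_rot: [[-0.988, -0.153, -0.007], [-0.153, 0.988, 0.003], [0.007, 0.004, -1.0]]
ft_force: [-0.3, -1.1, -0.1]
finger_gap: 0.0513
finger_force: 0.0
roll -0.00  shift [-3.2 -3.5 -3.8]  norm 6
[311.23825697 246.15697321]
[([0.4537, -0.1032, 0.0251], 0.91)]
[([0.5366, -0.2991, 0.007], 0.86)]
```

View pics/w3c.png

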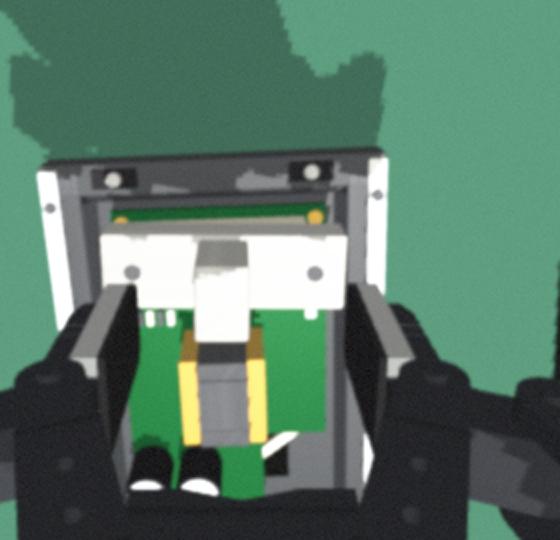

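```bash
python3 -m inch '[{"delta_pos":[-3,-3.5,0],"roll":0},{"delta_pos":[0,0,20],"roll":0},{"delta_pos":[0,0,0],"roll":0}]'
python3 -c "
from h import *
p=shot('wrist','w4');go(.4548,-.104,.064)
print(proj(p,[.4548,-.104,.062]),proj(p,[.4548,-.104,.038]))
b=cv2.cvtColor(p['pixels'],6); cv2.imwrite('pics/w4c.png',cv2.resize(p['pixels'][100:370,200:480],None,fx=2,fy=2,interpolation=2))"
```

```text
time: 12.78
position: [0.4552, -0.1062, 0.087]
tcp_rot: [[-0.989, -0.148, -0.002], [-0.148, 0.989, 0.0], [0.002, 0.001, -1.0]]
ft_force: [-0.2, 0.4, 0.1]
finger_gap: 0.0514
finger_force: 0.0
roll -0.00  shift [ 0.3  2.3 23.6]  norm 24
[325.91577234 251.4183422 ] [325.27111734 233.26813961]
```

View pics/w4c.png

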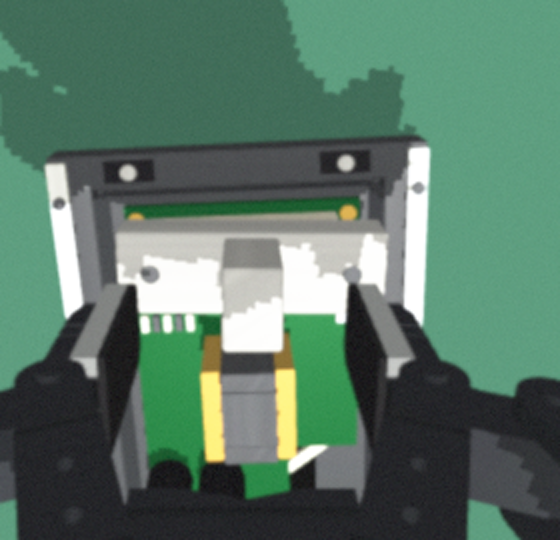

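```bash
python3 -m inch '[{"delta_pos":[-0.8,2.2,10],"roll":0},{"delta_pos":[0,0,8],"roll":0},{"delta_pos":[0,0,4.5],"roll":0},{"delta_pos":[0,0,0],"roll":0}]'
python3 -m inch '[{"delta_pos":[0,0,0],"roll":0},{"delta_pos":[0,0,0],"roll":0},{"delta_pos":[0,0,0],"roll":0},{"delta_pos":[0,0,0],"roll":0},{"delta_pos":[0,0,0],"roll":0}]' 1 60
python3 -m inch '[{"delta_pos":[0,0,-4],"roll":0},{"delta_pos":[0,0,-20],"roll":0},{"delta_pos":[0,0,-40],"roll":0},{"delta_pos":[0,0,0],"roll":0}]'
python3 -c "
from h import *
go(.458,-.313,.10,-169)"
```

```text
time: 13.32
position: [0.4554, -0.103, 0.0649]
tcp_rot: [[-0.989, -0.149, -0.001], [-0.149, 0.989, 0.0], [0.001, 0.0, -1.0]]
ft_force: [-0.6, 0.8, 0.0]
finger_gap: 0.0514
finger_force: 0.0
time: 13.95
position: [0.4563, -0.1033, 0.0658]
tcp_rot: [[-0.989, -0.149, 0.001], [-0.149, 0.989, -0.0], [-0.001, -0.001, -1.0]]
ft_force: [-0.3, 0.5, 5.6]
finger_gap: 0.0147
finger_force: 59.5
time: 14.45
position: [0.4578, -0.1039, 0.1314]
tcp_rot: [[-0.989, -0.149, 0.005], [-0.149, 0.989, -0.002], [-0.004, -0.003, -1.0]]
ft_force: [1.1, 0.0, -3.4]
finger_gap: 0.0149
finger_force: 59.0
roll -2.41  shift [  39.7 -205.3   31.4]  norm 211
```

```bash
python3 -m inch '[{"delta_pos":[5,-30,0],"roll":-1.2},{"delta_pos":[8,-55,0],"roll":-1.2},{"delta_pos":[8,-55,0],"roll":0},{"delta_pos":[8,-45,15],"roll":0},{"delta_pos":[6,-21,20],"roll":0}]'
python3 -m inch '[{"delta_pos":[0,0,25],"roll":0},{"delta_pos":[0,0,14],"roll":0},{"delta_pos":[0,0,4],"roll":0},{"delta_pos":[0,0,0],"roll":0}]'
python3 -c "
from h import *
go(.458,-.313,.0463)"
```

```text
time: 15.08
position: [0.4581, -0.3144, 0.0926]
tcp_rot: [[-0.982, -0.188, 0.0], [-0.188, 0.982, -0.0], [0.0, -0.0, -1.0]]
ft_force: [0.1, -0.4, -3.0]
finger_gap: 0.0149
finger_force: 59.3
time: 15.58
position: [0.4584, -0.3115, 0.0513]
tcp_rot: [[-0.981, -0.192, -0.0], [-0.192, 0.981, 0.0], [0.0, 0.0, -1.0]]
ft_force: [-0.6, -0.0, -2.2]
finger_gap: 0.0147
finger_force: 59.2
roll -0.00  shift [ 0.7 -1.4  5. ]  norm 5
```

```bash
python3 -m inch '[{"delta_pos":[0,0,3],"roll":0},{"delta_pos":[0,0,1],"roll":0},{"delta_pos":[0,0,0],"roll":0}]'|egrep 'posi|ft'
python3 -m inch '[{"delta_pos":[0,0,0.5],"roll":0},{"delta_pos":[0,0,0],"roll":0}]'|egrep 'posi|ft'
python3 -m inch '[{"delta_pos":[0,0,0.5],"roll":0},{"delta_pos":[0,0,0],"roll":0}]'|egrep 'posi|ft'
```

```text
position: [0.4585, -0.3122, 0.0476]
ft_force: [0.2, -0.5, -2.5]
position: [0.4583, -0.3122, 0.0468]
ft_force: [0.6, 0.6, -2.9]
position: [0.4583, -0.3121, 0.0463]
ft_force: [-0.2, 0.6, -2.8]
```

```bash
python3 -m inch '[{"delta_pos":[0,0,0.5],"roll":0},{"delta_pos":[0,0,0],"roll":0}]'|egrep 'posi|ft'
python3 -m inch '[{"delta_pos":[0,0,0.3],"roll":0},{"delta_pos":[0,0,0],"roll":0}]'|egrep 'posi|ft'
```

```text
position: [0.4584, -0.3122, 0.0458]
ft_force: [-0.8, -0.5, -2.7]
position: [0.4584, -0.3122, 0.0458]
ft_force: [-1.6, 0.8, 0.5]
```

```bash
python3 -m inch '[{"delta_pos":[0,0,0.2],"roll":0},{"delta_pos":[0,0,0],"roll":0},{"delta_pos":[0,0,0],"roll":0},{"delta_pos":[0,0,0],"roll":0},{"delta_pos":[0,0,-4],"roll":0}]' 0.35
python3 -m inch '[{"delta_pos":[0,0,-20],"roll":0},{"delta_pos":[0,0,-45],"roll":0},{"delta_pos":[0,0,-20],"roll":0},{"delta_pos":[0,0,0],"roll":0}]'
python3 -c "
from h import *
go(.49,-.100,.13,-171)"
```

```text
time: 17.58
position: [0.4581, -0.3119, 0.0492]
tcp_rot: [[-0.982, -0.191, -0.001], [-0.191, 0.982, 0.0], [0.0, 0.0, -1.0]]
ft_force: [0.2, 0.5, 0.2]
finger_gap: 0.0555
finger_force: 0.0
time: 18.08
position: [0.4596, -0.3133, 0.1364]
tcp_rot: [[-0.982, -0.191, 0.003], [-0.191, 0.982, -0.003], [-0.003, -0.004, -1.0]]
ft_force: [0.2, 0.3, -0.0]
finger_gap: 0.0557
finger_force: 0.0
roll 1.99  shift [-63.4 205.9   6.4]  norm 216
```

```bash
python3 -m inch '[{"delta_pos":[-14,55,0],"roll":2},{"delta_pos":[-14,55,0],"roll":0},{"delta_pos":[-17,55,0],"roll":0},{"delta_pos":[-18,41,5],"roll":0},{"delta_pos":[0,0,0],"roll":0}]'
python3 -m inch '[{"delta_pos":[0,0,0],"roll":0},{"delta_pos":[0,0,0],"roll":0}]'
python3 -c "
from h import *
p=shot('wrist','w5')
cv2.imwrite('pics/w5c.png',cv2.resize(p['pixels'][70:370,190:450],None,fx=2,fy=2,interpolation=2))
for q in ('old_board','pallet'): print([(d['point'],d['p']) for d in robot.landmark_of(p,q)])"
```

```text
time: 18.7
position: [0.4853, -0.0956, 0.1276]
tcp_rot: [[-0.987, -0.161, -0.003], [-0.161, 0.987, 0.001], [0.003, 0.002, -1.0]]
ft_force: [-1.2, -0.3, 0.8]
finger_gap: 0.0557
finger_force: 0.0
time: 18.95
position: [0.4861, -0.0997, 0.129]
tcp_rot: [[-0.988, -0.155, -0.001], [-0.155, 0.988, -0.0], [0.001, -0.0, -1.0]]
ft_force: [0.8, -0.1, -1.1]
finger_gap: 0.0556
finger_force: 0.0
[([0.5102, -0.096, 0.0063], 0.92)]
[]
```

View pics/w5c.png

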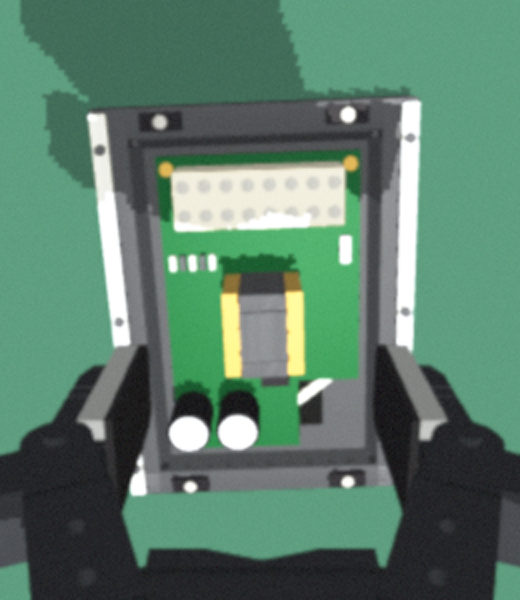

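```bash
cat >> h.py <<'E'
def rect(p,n,pts,z,o,s):
    w=np.array([ray(p,(u+.5)/s-.5+o[0],(v+.5)/s-.5+o[1],z)[:2]*1000 for u,v in pts]); e=[(b-a) for a,b in zip(w,np.roll(w,-1,0))]
    print(n,np.round(w.mean(0),1),'len',[round(float(np.linalg.norm(v)),1) for v in e],'ang',[round(float(np.degrees(np.arctan2(v[1],v[0]))+45)%90-45,1) for v in e])
E
python3 - <<'E'
from h import *
p=shot('wrist');o=(190,70)
rect(p,'trafo',[(222,292),(302,290),(304,375),(226,377)],.036,o,2)
rect(p,'pcb-x-edge/notch',[(158,153),(361,151),(358,378),(170,380)],.008,o,2)
rect(p,'term',[(172,176),(344,168),(345,223),(175,231)],.024,o,2)
rect(p,'strips',[(90,114),(419,101),(404,490),(134,495)],.014,o,2)
rect(p,'pockettop',[(129,143),(382,132),(374,462),(150,470)],.012,o,2)
go(.506,-.0985,.037)
E
```

```text
trafo [507.8 -96.3] len [29.3, 34.4, 29.8, 34.5] ang [10.5, 11.3, 10.6, 10.4]
pcb-x-edge/notch [492.4 -99.4] len [78.8, 97.5, 81.4, 97.7] ang [9.5, 10.8, 9.7, 9.3]
term [ 459.9 -105.6] len [63.0, 20.6, 63.8, 20.8] ang [11.6, 12.2, 11.7, 9.7]
strips [510.2 -96.4] len [122.1, 168.9, 121.0, 167.0] ang [11.2, 10.8, 10.3, 11.2]
pockettop [509.9 -97.9] len [96.0, 144.3, 99.9, 144.4] ang [11.4, 10.7, 11.4, 9.2]
roll -0.00  shift [-19.6  -2.   92.3]  norm 94
```

```bash
python3 -c "
from h import *
go(.5078,-.0963,.037,-169.3)"
python3 -m inch '[{"delta_pos":[0,0,0],"roll":-1.75},{"delta_pos":[-21,0,30],"roll":0},{"delta_pos":[0,0,25],"roll":0},{"delta_pos":[0,0,10],"roll":0},{"delta_pos":[0,0,0],"roll":0}]'
python3 -c "
from h import *
p=shot('wrist','w6')
print(proj(p,[.5078,-.0963,.036]))
cv2.imwrite('pics/w6c.png',cv2.resize(p['pixels'][70:370,190:450],None,fx=2,fy=2,interpolation=2))
go(.5078,-.0963,.037,-169.3)"
```

```text
roll -1.80  shift [-21.7  -0.8  92.3]  norm 95
time: 19.77
position: [0.5063, -0.0947, 0.0639]
tcp_rot: [[-0.982, -0.187, -0.002], [-0.187, 0.982, 0.0], [0.001, 0.001, -1.0]]
ft_force: [-0.0, 0.6, 0.1]
finger_gap: 0.0554
finger_force: 0.0
[318.02751685 251.12563347]
roll 0.05  shift [-0.5 -1.6 27.7]  norm 28
```

View pics/w6c.png

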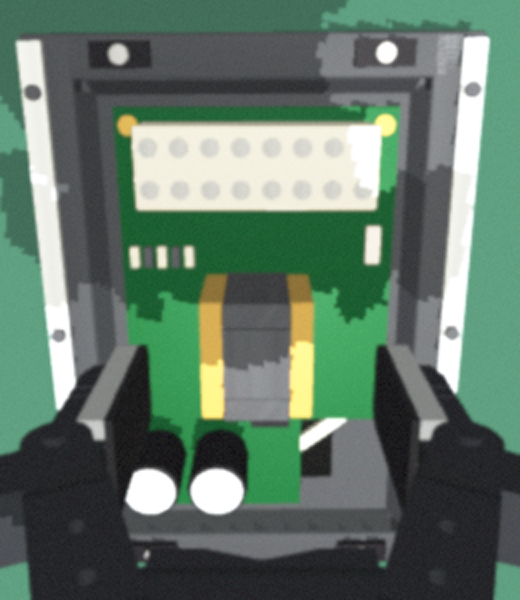

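The transformer top sits at crop (257,360), which is pixel (318,250). That matches the prediction, so I'll descend and grip.

```bash
python3 -m inch '[{"delta_pos":[-0.5,-1.3,14],"roll":0},{"delta_pos":[0,0,9],"roll":0},{"delta_pos":[0,0,4],"roll":0},{"delta_pos":[0,0,0],"roll":0}]'|egrep 'posi|ft'
python3 -m inch '[{"delta_pos":[0,0,0],"roll":0},{"delta_pos":[0,0,0],"roll":0},{"delta_pos":[0,0,0],"roll":0},{"delta_pos":[0,0,0],"roll":0},{"delta_pos":[0,0,0],"roll":0}]' 1 60
python3 -m inch '[{"delta_pos":[0,0,-3],"roll":0},{"delta_pos":[0,0,-10],"roll":0},{"delta_pos":[0,0,-30],"roll":0},{"delta_pos":[0,0,-30],"roll":0},{"delta_pos":[0,0,0],"roll":0}]'
python3 -c "
from h import *
go(.5185,.109,.105)
p=shot('wrist','w7')
o=robot.outline_of(p,'reject_tray')[0];c=max(cv2.findContours(o['region'].astype(np.uint8),0,1)[0],key=cv2.contourArea)[:,0]
print(cv2.minAreaRect(np.array([ray(p,u,v,.012)[:2]*1000 for u,v in c],np.float32)),c.min(0),c.max(0))"
```

```text
position: [0.5073, -0.0958, 0.0369]
ft_force: [-0.3, 0.5, -0.3]
time: 20.95
position: [0.5082, -0.0961, 0.0378]
tcp_rot: [[-0.982, -0.186, 0.001], [-0.186, 0.982, -0.0], [-0.001, -0.001, -1.0]]
ft_force: [0.1, 1.1, 6.0]
finger_gap: 0.0287
finger_force: 61.5
time: 21.58
position: [0.5098, -0.0966, 0.1127]
tcp_rot: [[-0.982, -0.186, 0.005], [-0.186, 0.982, -0.002], [-0.005, -0.003, -1.0]]
ft_force: [0.1, -0.2, -2.0]
finger_gap: 0.0288
finger_force: 60.8
roll -0.00  shift [-46.9 200.4   7.7]  norm 206
((519.120849609375, 105.29602813720703), (176.97674560546875, 131.6705322265625), 14.068754196166992) [483 149] [639 352]
```

View pics/w7.png

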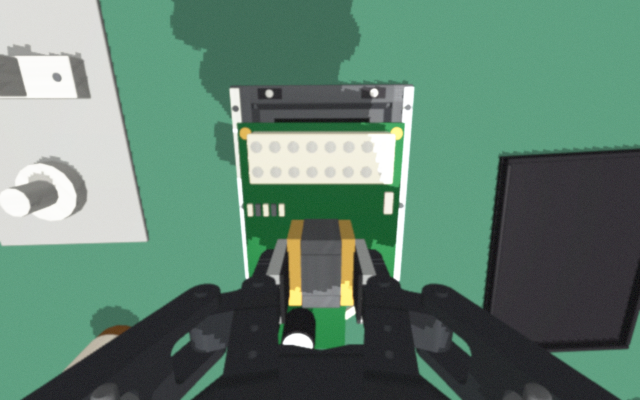

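```bash
python3 -m inch '[{"delta_pos":[-6,30,0],"roll":-2.7},{"delta_pos":[-10,55,0],"roll":0},{"delta_pos":[-10,55,0],"roll":0},{"delta_pos":[-7,45,5],"roll":0},{"delta_pos":[-4,15,10],"roll":0}]'
python3 -m inch '[{"delta_pos":[0,0,10],"roll":0},{"delta_pos":[0,0,0],"roll":0},{"delta_pos":[0,0,0],"roll":0}]'
python3 -c "
from h import *
go(.5185,.109,.040)
p=shot('wrist','w8')"
```

```text
time: 22.3
position: [0.4971, 0.1093, 0.0937]
tcp_rot: [[-0.972, -0.236, -0.002], [-0.236, 0.972, -0.0], [0.002, 0.001, -1.0]]
ft_force: [-0.4, -0.8, -1.9]
finger_gap: 0.0288
finger_force: 60.8
time: 22.68
position: [0.4988, 0.1059, 0.0851]
tcp_rot: [[-0.973, -0.23, -0.0], [-0.23, 0.973, -0.0], [0.001, -0.0, -1.0]]
ft_force: [-0.0, -0.6, -2.2]
finger_gap: 0.0288
finger_force: 60.8
roll -0.00  shift [-19.9  -1.5  45.1]  norm 49
```

View pics/w8.png

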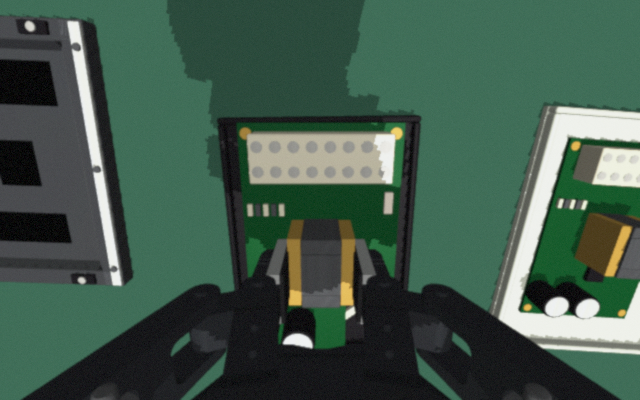

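```bash
python3 -c "
from h import *
p=shot('wrist')
a=ray(p,221,119,.012);b=ray(p,419,116,.012);d=b-a;L=np.linalg.norm(d);n=np.array([-d[1],d[0],0])/L
n=n if n[0]>0 else -n
c=(a+b)/2+n*.0875
print(a,b,L,n,c); go(c[0],c[1],.040)"
```

```text
[0.45041876 0.0315614  0.012     ] [0.42087765 0.14796909 0.012     ] 0.1200975815933962 [ 0.96927595  0.24597589 -0.        ] [0.52045985 0.11128814 0.012     ]
roll -0.00  shift [-21.9  -0.   45.6]  norm 51
```

```bash
python3 -m inch '[{"delta_pos":[-21,0.5,10],"roll":-1},{"delta_pos":[0,0,18],"roll":0},{"delta_pos":[0,0,9],"roll":0},{"delta_pos":[0,0,5],"roll":0},{"delta_pos":[0,0,0],"roll":0}]'|egrep 'posi|ft'
python3 -m inch '[{"delta_pos":[0,0,2],"roll":0},{"delta_pos":[0,0,0],"roll":0}]'|egrep 'posi|ft'
python3 -m inch '[{"delta_pos":[0,0,0.5],"roll":0},{"delta_pos":[0,0,0],"roll":0}]'|egrep 'posi|ft'
```

```text
position: [0.5187, 0.1124, 0.0433]
ft_force: [-0.4, -0.3, -2.1]
position: [0.5192, 0.1126, 0.0416]
ft_force: [-0.1, -0.7, -2.8]
position: [0.5191, 0.1126, 0.0409]
ft_force: [0.2, 0.3, -1.5]
```

```bash
python3 -m inch '[{"delta_pos":[0,-1,2],"roll":0},{"delta_pos":[0,0,1],"roll":0},{"delta_pos":[0,0,0],"roll":0}]'|egrep 'posi|ft'
python3 -m inch '[{"delta_pos":[0,0,0.5],"roll":0},{"delta_pos":[0,0,0],"roll":0}]'|egrep 'posi|ft'
python3 -m inch '[{"delta_pos":[0,0,0.4],"roll":0},{"delta_pos":[0,0,0],"roll":0}]'|egrep 'posi|ft'
```

```text
position: [0.5191, 0.1116, 0.0376]
ft_force: [-0.6, -0.8, -1.6]
position: [0.5192, 0.1116, 0.0372]
ft_force: [-0.5, 0.4, -1.8]
position: [0.5193, 0.1116, 0.0369]
ft_force: [-0.4, 0.1, -1.7]
```

```bash
python3 -m inch '[{"delta_pos":[0,0,0.4],"roll":0},{"delta_pos":[0,0,0],"roll":0}]'|egrep 'posi|ft'
python3 -m inch '[{"delta_pos":[0,0,0.4],"roll":0},{"delta_pos":[0,0,0],"roll":0}]'|egrep 'posi|ft'
python3 -m inch '[{"delta_pos":[0,0,0.4],"roll":0},{"delta_pos":[0,0,0],"roll":0}]'|egrep 'posi|ft'
```

```text
position: [0.5193, 0.1116, 0.0368]
ft_force: [-2.3, 0.6, 4.0]
position: [0.5193, 0.1116, 0.0368]
ft_force: [-2.5, -0.8, 6.6]
position: [0.5193, 0.1116, 0.0368]
ft_force: [-3.7, 0.0, 12.1]
```

```bash
python3 -m inch '[{"delta_pos":[0,0,-0.6],"roll":0},{"delta_pos":[0,0,0],"roll":0},{"delta_pos":[0,0,0],"roll":0},{"delta_pos":[0,0,0],"roll":0},{"delta_pos":[0,0,-4],"roll":0}]' 0.35
python3 -m inch '[{"delta_pos":[0,0,-20],"roll":0},{"delta_pos":[0,0,-45],"roll":0},{"delta_pos":[0,0,-20],"roll":0},{"delta_pos":[0,0,0],"roll":0}]'
python3 -c "
from h import *
go(.445,.300,.128,-170)"
```

```text
time: 26.15
position: [0.5188, 0.1115, 0.04]
tcp_rot: [[-0.968, -0.249, -0.001], [-0.249, 0.968, -0.0], [0.001, 0.0, -1.0]]
ft_force: [-0.8, 0.4, 0.6]
finger_gap: 0.0555
finger_force: 0.0
time: 26.65
position: [0.521, 0.1117, 0.1272]
tcp_rot: [[-0.968, -0.249, 0.004], [-0.249, 0.968, 0.0], [-0.004, -0.001, -1.0]]
ft_force: [-0.3, -0.1, -0.5]
finger_gap: 0.0555
finger_force: 0.0
roll 4.44  shift [ 42.1 198.6  -0.8]  norm 203
```

```bash
python3 -m inch '[{"delta_pos":[8,50,0],"roll":4.5},{"delta_pos":[12,55,0],"roll":0},{"delta_pos":[12,55,0],"roll":0},{"delta_pos":[10,38,0],"roll":0},{"delta_pos":[0,0,0],"roll":0}]'
python3 -m inch '[{"delta_pos":[0,0,0],"roll":0},{"delta_pos":[0,0,0],"roll":0},{"delta_pos":[0,0,0],"roll":0}]'
python3 -c "
from h import *
p=shot('wrist','w9')
cv2.imwrite('pics/w9c.png',cv2.resize(p['pixels'][70:370,190:450],None,fx=2,fy=2,interpolation=2))"
```

```text
time: 27.28
position: [0.4379, 0.2995, 0.1238]
tcp_rot: [[-0.984, -0.177, -0.002], [-0.177, 0.984, -0.001], [0.002, -0.001, -1.0]]
ft_force: [0.9, -0.1, 0.2]
finger_gap: 0.0556
finger_force: 0.0
time: 27.65
position: [0.4405, 0.297, 0.1251]
tcp_rot: [[-0.985, -0.171, -0.0], [-0.171, 0.985, -0.0], [0.0, -0.0, -1.0]]
ft_force: [0.1, -0.4, -0.3]
finger_gap: 0.0555
finger_force: 0.0
```

View pics/w9c.png

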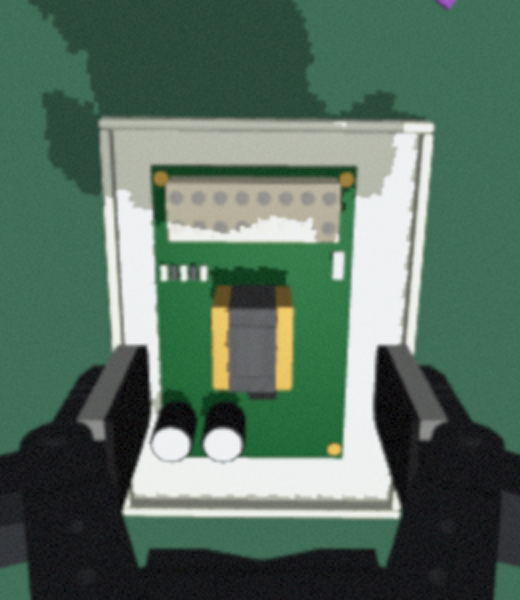

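This is the whole green board in the white tray, with its terminal block towards -x and all four corners intact. The transformer top is at crop (252,348).

Run:
```python
from h import *
p=shot('wrist');o=(190,70)
rect(p,'trafo',[(211,305),(294,306),(292,390),(212,389)],.035,o,2)
rect(p,'pcb',[(152,166),(356,167),(342,458),(163,457)],.007,o,2)
rect(p,'term',[(166,184),(339,184),(338,242),(169,241)],.023,o,2)
go(.4655,.300,.037)
```

```text
trafo [466.8 297.5] len [30.2, 34.0, 30.3, 34.0] ang [9.2, 9.5, 9.2, 9.2]
pcb [468.  297.6] len [78.7, 129.5, 79.7, 129.5] ang [9.6, 9.6, 9.6, 9.2]
term [418.8 289.4] len [62.7, 21.8, 63.0, 21.4] ang [9.9, 11.0, 9.6, 10.4]
roll -0.00  shift [-25.2  -1.6  88.3]  norm 92
```

```bash
python3 -c "
from h import *
go(.4672,.2975,.0368,-170.6)"
python3 -m inch '[{"delta_pos":[0,0,0],"roll":0.4},{"delta_pos":[-26,-4,25],"roll":0},{"delta_pos":[0,0,25],"roll":0},{"delta_pos":[0,0,10],"roll":0},{"delta_pos":[0,0,0],"roll":0}]'
python3 -c "
from h import *
p=shot('wrist','w10')
go(.4672,.2975,.0368,-170.6)
cv2.imwrite('pics/w10c.png',cv2.resize(p['pixels'][70:370,190:450],None,fx=2,fy=2,interpolation=2))
print(proj(p,[.4672,.2975,.035]))"
```

```text
roll 0.46  shift [-26.5  -4.2  88.5]  norm 92
time: 28.38
position: [0.4655, 0.2979, 0.0647]
tcp_rot: [[-0.986, -0.166, -0.002], [-0.166, 0.986, -0.001], [0.002, -0.001, -1.0]]
ft_force: [1.0, -0.8, -0.6]
finger_gap: 0.0554
finger_force: 0.0
roll 0.15  shift [-1.  -1.  28.7]  norm 29
[320.33082184 250.34290544]
```

```bash
python3 -c "
import cv2,numpy as np
a=cv2.cvtColor(cv2.imread('pics/w10.png'),cv2.COLOR_BGR2HSV)
m=((a[...,0]>14)&(a[...,0]<30)&(a[...,1]>120)&(a[...,2]>60)).astype(np.uint8)
m[:200]=0;m[:,:260]=0;m[:,380:]=0
n,l,s,c=cv2.connectedComponentsWithStats(m);print([(x.tolist()) for x in s if 80<x[4]<9000])"
python3 -m inch '[{"delta_pos":[-0.6,-1,14],"roll":0},{"delta_pos":[0,0,9],"roll":0},{"delta_pos":[0,0,4.5],"roll":0},{"delta_pos":[0,0,0],"roll":0}]'
```

```text
[[292, 207, 14, 72, 758], [336, 207, 13, 71, 738]]
time: 28.92
position: [0.4666, 0.2972, 0.0373]
tcp_rot: [[-0.986, -0.166, -0.001], [-0.166, 0.986, -0.001], [0.001, -0.0, -1.0]]
ft_force: [-0.1, -0.1, 0.5]
finger_gap: 0.0555
finger_force: 0.0
```

```bash
python3 -m inch '[{"delta_pos":[0,0,0.5],"roll":0},{"delta_pos":[0,0,0],"roll":0},{"delta_pos":[0,0,0],"roll":0},{"delta_pos":[0,0,0],"roll":0},{"delta_pos":[0,0,0],"roll":0}]' 1 60
python3 -m inch '[{"delta_pos":[0,0,-3],"roll":0},{"delta_pos":[0,0,-10],"roll":0},{"delta_pos":[0,0,-30],"roll":0},{"delta_pos":[0,0,-35],"roll":0},{"delta_pos":[0,0,0],"roll":0}]'
python3 -c "
from h import *
go(.4885,-.101,.112,-169.2)"
```

```text
time: 29.55
position: [0.4675, 0.2976, 0.0378]
tcp_rot: [[-0.986, -0.166, 0.001], [-0.166, 0.986, 0.0], [-0.001, 0.0, -1.0]]
ft_force: [-1.4, -0.1, 4.9]
finger_gap: 0.0286
finger_force: 61.7
time: 30.18
position: [0.4693, 0.2985, 0.1184]
tcp_rot: [[-0.986, -0.166, 0.006], [-0.166, 0.986, 0.003], [-0.006, 0.002, -1.0]]
ft_force: [0.5, -0.1, -1.0]
finger_gap: 0.0288
finger_force: 61.1
roll -1.26  shift [  56.  -396.     6.4]  norm 400
```

```bash
python3 -m inch '[{"delta_pos":[6,-35,0],"roll":-1.3},{"delta_pos":[7,-52,0],"roll":0},{"delta_pos":[8,-58,0],"roll":0},{"delta_pos":[8,-60,0],"roll":0},{"delta_pos":[8,-60,0],"roll":0}]'|egrep 'posi|ft'
python3 -m inch '[{"delta_pos":[8,-58,0],"roll":0},{"delta_pos":[6,-45,0],"roll":0},{"delta_pos":[5,-28,0],"roll":0},{"delta_pos":[0,0,0],"roll":0},{"delta_pos":[0,0,0],"roll":0}]'|egrep 'posi|ft'
python3 -m inch '[{"delta_pos":[0,0,0],"roll":0},{"delta_pos":[0,0,0],"roll":0}]'
python3 -c "
from h import *
p=shot('wrist','w11')
go(.5095,-.0972,.060,-169.2)
cv2.imwrite('pics/w11c.png',cv2.resize(p['pixels'][70:330,190:450],None,fx=2.3,fy=2.3,interpolation=2))"
```

```text
position: [0.4788, 0.0284, 0.1144]
ft_force: [2.1, -0.3, -2.7]
position: [0.4848, -0.1013, 0.1145]
ft_force: [0.2, 0.7, -1.5]
time: 31.68
position: [0.4856, -0.1011, 0.1152]
tcp_rot: [[-0.982, -0.19, -0.0], [-0.19, 0.982, 0.0], [0.0, 0.0, -1.0]]
ft_force: [0.7, -0.1, -2.4]
finger_gap: 0.0289
finger_force: 61.0
roll 0.12  shift [-24.2  -0.5  55.2]  norm 60
```

View pics/w11c.png

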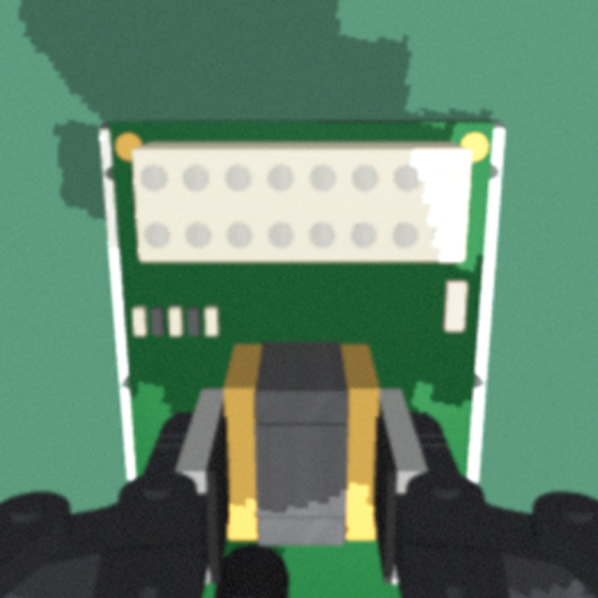

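Run:
```python
from h import *
p=shot('wrist');o=(190,70)
rect(p,'strips part',[(99,128),(505,128),(480,480),(126,480)],.014,o,2.3)
rect(p,'term',[(133,149),(473,149),(468,262),(139,262)],.1004,o,2.3)
rect(p,'trafo',[(227,390),(376,390),(375,542),(227,541)],.1124,o,2.3)
s=robot.sense();print(s['position'],yaw())
```

```text
strips part [ 486.9 -101.2] len [123.3, 120.8, 124.6, 120.8] ang [11.0, 11.5, 11.0, 10.9]
term [ 437.2 -110.8] len [63.5, 21.7, 64.3, 21.7] ang [11.0, 12.3, 11.0, 10.2]
trafo [ 485.6 -101.8] len [28.0, 33.2, 29.8, 33.0] ang [11.0, 12.4, 10.6, 9.3]
[ 0.48575265 -0.10145112  0.11531318] -169.09681728762442
```

```bash
python3 -m inch '[{"delta_pos":[-24,0.2,20],"roll":0},{"delta_pos":[0,0,25],"roll":0},{"delta_pos":[0,0,12],"roll":0},{"delta_pos":[0,0,0],"roll":0},{"delta_pos":[0,0,0],"roll":0}]'
python3 -c "
from h import *
go(.5095,-.097,.0395,-169.1)"
```

```text
time: 32.4
position: [0.5097, -0.0975, 0.0591]
tcp_rot: [[-0.982, -0.188, 0.001], [-0.188, 0.982, -0.0], [-0.001, -0.001, -1.0]]
ft_force: [0.4, -0.0, -1.4]
finger_gap: 0.0284
finger_force: 61.0
roll -0.06  shift [ 0.1  0.5 19.6]  norm 20
```

```bash
python3 -m inch '[{"delta_pos":[0,0.5,6],"roll":0},{"delta_pos":[0,0,5],"roll":0},{"delta_pos":[0,0,0],"roll":0}]'|egrep 'posi|ft'
python3 -m inch '[{"delta_pos":[0,0,3],"roll":0},{"delta_pos":[0,0,2.5],"roll":0},{"delta_pos":[0,0,1.5],"roll":0},{"delta_pos":[0,0,0],"roll":0}]'|egrep 'posi|ft'
```

```text
position: [0.5087, -0.0968, 0.0469]
ft_force: [0.0, -0.4, -1.6]
position: [0.509, -0.0968, 0.0401]
ft_force: [-0.2, -0.3, -2.6]
```

```bash
python3 -m inch '[{"delta_pos":[0,0,0.6],"roll":0},{"delta_pos":[0,0,0],"roll":0}]'|egrep 'posi|ft'
python3 -m inch '[{"delta_pos":[0,0,0.5],"roll":0},{"delta_pos":[0,0,0],"roll":0}]'|egrep 'posi|ft'
python3 -m inch '[{"delta_pos":[0,0,0.4],"roll":0},{"delta_pos":[0,0,0],"roll":0}]'|egrep 'posi|ft'
```

```text
position: [0.5092, -0.0969, 0.0397]
ft_force: [-0.6, 0.4, -2.7]
position: [0.5091, -0.0969, 0.0392]
ft_force: [0.1, -0.2, -1.3]
position: [0.5092, -0.0969, 0.0388]
ft_force: [-0.2, 0.1, -1.5]
```

```bash
python3 -m inch '[{"delta_pos":[0,0,0.4],"roll":0},{"delta_pos":[0,0,0],"roll":0}]'|egrep 'posi|ft'
python3 -m inch '[{"delta_pos":[0,0,0.4],"roll":0},{"delta_pos":[0,0,0],"roll":0}]'|egrep 'posi|ft'
python3 -m inch '[{"delta_pos":[0,0,0.3],"roll":0},{"delta_pos":[0,0,0],"roll":0}]'|egrep 'posi|ft'
```

```text
position: [0.5092, -0.0969, 0.0387]
ft_force: [-1.9, 1.0, 3.6]
position: [0.5092, -0.0969, 0.0387]
ft_force: [-2.6, 0.2, 7.6]
position: [0.5092, -0.0969, 0.0387]
ft_force: [-4.2, 0.9, 10.1]
```

```bash
python3 -m inch '[{"delta_pos":[0,0,-0.6],"roll":0},{"delta_pos":[0,0,0],"roll":0},{"delta_pos":[0,0,0],"roll":0},{"delta_pos":[0,0,0],"roll":0},{"delta_pos":[0,0,-4],"roll":0}]' 0.35 60|egrep 'posi|ft|gap'
python3 -m inch '[{"delta_pos":[0,0,-20],"roll":0},{"delta_pos":[0,0,-45],"roll":0},{"delta_pos":[0,0,-20],"roll":0},{"delta_pos":[0,0,0],"roll":0}]'|egrep 'posi|ft'
python3 -c "
from h import *
p=shot('wrist','w12')
for q in ('new_board','pallet','bar_weight','disc_weight'): print(q,[(np.round(d['point'],4),d['p']) for d in robot.landmark_of(p,q)])
go(.4584,-.3122,.110,-169)"
```

```text
position: [0.5088, -0.0967, 0.042]
ft_force: [0.3, -0.4, 0.3]
finger_gap: 0.0555
position: [0.5108, -0.0974, 0.1292]
ft_force: [0.3, -0.3, -0.7]
new_board [(array([ 0.5087, -0.0935,  0.0083]), 0.79)]
pallet []
bar_weight [(array([ 0.458 , -0.3148,  0.0047]), 0.78)]
disc_weight [(array([ 0.5355, -0.301 ,  0.004 ]), 0.64)]
roll -0.16  shift [  89.9 -202.2   15.9]  norm 222
```

```bash
python3 -m inch '[{"delta_pos":[20,-50,0],"roll":0},{"delta_pos":[25,-54,0],"roll":0},{"delta_pos":[25,-54,0],"roll":0},{"delta_pos":[20,-44,8],"roll":0},{"delta_pos":[0,0,8],"roll":0}]'|egrep 'posi|ft'
python3 -m inch '[{"delta_pos":[0,0,20],"roll":0},{"delta_pos":[0,0,0],"roll":0},{"delta_pos":[0,0,0],"roll":0}]'|egrep 'posi|ft'
python3 -c "
from h import *
p=shot('wrist','w13')
go(.4584,-.3122,.047,-169)
m=(p['pixels'].min(2)>225).astype(np.uint8)
n,l,s,c=cv2.connectedComponentsWithStats(m[:, :])
print([(x.tolist(),np.round(y).tolist()) for x,y in zip(s,c) if 100<x[4]<60000], proj(p,[.4584,-.3122,.042]),proj(p,[.4584,-.3122,.018]))
for q in ('bar_weight','disc_weight'): print(q,[(np.round(d['point'],4),d['p']) for d in robot.landmark_of(p,q)])"
```

```text
position: [0.4577, -0.3153, 0.1102]
ft_force: [0.1, 1.1, -0.0]
position: [0.4588, -0.3113, 0.0912]
ft_force: [-0.0, -0.0, -0.0]
roll -0.10  shift [ 0.8 -0.4 44.7]  norm 45
[([594, 55, 19, 14, 137], [603.0, 61.0]), ([260, 202, 120, 50, 3243], [321.0, 225.0]), ([522, 227, 11, 16, 135], [527.0, 234.0]), ([510, 246, 19, 63, 496], [519.0, 276.0]), ([565, 264, 75, 39, 2012], [604.0, 278.0]), ([291, 293, 58, 44, 1096], [320.0, 313.0]), ([306, 330, 28, 19, 417], [320.0, 339.0])] [320.10771656 232.23841675] [320.183632   218.23791867]
bar_weight [(array([ 0.4591, -0.3149,  0.0039]), 0.88)]
disc_weight [(array([ 0.5359, -0.2999,  0.0073]), 0.97)]
```

```bash
python3 -c "
from h import *
p=shot('wrist');u=np.array([.982,.19,0])
print(proj(p,np.array([.4584,-.3122,.042])+.012*u),proj(p,np.array([.4584,-.3122,.018])-.013*u))"
python3 -m inch '[{"delta_pos":[0.6,-0.4,22],"roll":0},{"delta_pos":[0,0,14],"roll":0},{"delta_pos":[0,0,6],"roll":0},{"delta_pos":[0,0,2],"roll":0},{"delta_pos":[0,0,0],"roll":0}]'|egrep 'posi|ft'
python3 -m inch '[{"delta_pos":[0,0,0],"roll":0},{"delta_pos":[0,0,0],"roll":0}]'|egrep 'posi|ft'
```

```text
[321.82253346 249.39962815] [321.81263656 198.44103525]
position: [0.4584, -0.3129, 0.0476]
ft_force: [0.3, -0.3, 0.6]
position: [0.4585, -0.3129, 0.0477]
ft_force: [0.4, 0.4, 0.3]
```

```bash
python3 -m inch '[{"delta_pos":[0,0.7,1],"roll":0},{"delta_pos":[0,0,0],"roll":0},{"delta_pos":[0,0,0],"roll":0},{"delta_pos":[0,0,0],"roll":0},{"delta_pos":[0,0,0],"roll":0}]' 1 60
python3 -m inch '[{"delta_pos":[0,0,-4],"roll":0},{"delta_pos":[0,0,-20],"roll":0},{"delta_pos":[0,0,-45],"roll":0},{"delta_pos":[0,0,-20],"roll":0},{"delta_pos":[0,0,0],"roll":0}]'
python3 -c "
from h import *
go(.4584,-.1067,.09,-169.1)"
```

```text
time: 38.85
position: [0.4581, -0.3121, 0.0465]
tcp_rot: [[-0.982, -0.188, 0.0], [-0.188, 0.982, -0.0], [0.0, -0.0, -1.0]]
ft_force: [-1.1, 0.5, 3.6]
finger_gap: 0.0146
finger_force: 60.4
time: 39.48
position: [0.4591, -0.3128, 0.1366]
tcp_rot: [[-0.982, -0.188, 0.002], [-0.188, 0.982, -0.002], [-0.002, -0.003, -1.0]]
ft_force: [-0.2, -0.1, -3.3]
finger_gap: 0.0143
finger_force: 59.8
roll -0.06  shift [-38.3 202.5  46.6]  norm 211
```

```bash
python3 -m inch '[{"delta_pos":[-6,35,0],"roll":0},{"delta_pos":[-10,55,0],"roll":0},{"delta_pos":[-10,55,0],"roll":0},{"delta_pos":[-8,40,8],"roll":0},{"delta_pos":[-4,17.5,16],"roll":0}]'|egrep 'posi|ft'
python3 -m inch '[{"delta_pos":[0,0,16],"roll":0},{"delta_pos":[0,0,0],"roll":0},{"delta_pos":[0,0,0],"roll":0}]'|egrep 'posi|ft'
python3 -c "
from h import *
go(.4584,-.1067,.0665,-169.1)
p=shot('wrist','w14')
cv2.imwrite('pics/w14c.png',cv2.resize(p['pixels'][70:330,190:450],None,fx=2.3,fy=2.3,interpolation=2))"
```

```text
position: [0.456, -0.1034, 0.1098]
ft_force: [0.3, -0.3, -3.3]
position: [0.4569, -0.106, 0.0949]
ft_force: [-0.1, 0.1, -2.0]
roll -0.08  shift [-1.3 -0.9 28.4]  norm 28
```

```bash
python3 -c "
from h import *
p=shot('wrist')
a=cv2.cvtColor(p['pixels'],cv2.COLOR_BGR2HSV)
m=((a[...,0]>14)&(a[...,0]<30)&(a[...,1]>110)&(a[...,2]>60)).astype(np.uint8)
n,l,s,c=cv2.connectedComponentsWithStats(m);print([(x.tolist()) for x in s if 20<x[4]<9000])
u=np.array([.982,.189,0]);v=np.array([-.189,.982,0]);c=np.array([.5092,-.0969,.036])
print([np.round(proj(p,c+i*.017*u+j*.015*v)).tolist() for i in(-1,1) for j in (-1,1)])
m=(p['pixels'].min(2)>150).astype(np.uint8)
n,l,s,c=cv2.connectedComponentsWithStats(m);print([(x.tolist()) for x in s if 150<x[4]<30000])
"
```

```text
[[324, 16, 8, 9, 57], [265, 200, 9, 8, 51], [368, 200, 7, 7, 41], [630, 259, 8, 6, 39], [533, 264, 8, 8, 46], [302, 297, 6, 25, 98], [333, 297, 7, 24, 128], [590, 315, 36, 60, 437], [552, 316, 40, 61, 1524]]
[[298.0, 277.0], [344.0, 277.0], [299.0, 321.0], [343.0, 321.0]]
[[259, 0, 84, 30, 1004], [0, 81, 145, 236, 26062], [228, 169, 186, 123, 6246], [272, 208, 97, 12, 1159], [305, 250, 32, 48, 1507], [552, 271, 88, 39, 2498]]
```

```bash
python3 -m inch '[{"delta_pos":[-1.3,-0.7,12],"roll":0},{"delta_pos":[0,0,7],"roll":0},{"delta_pos":[0,0,4],"roll":0},{"delta_pos":[0,0,2],"roll":0},{"delta_pos":[0,0,0],"roll":0}]'|egrep 'posi|ft'
python3 -m inch '[{"delta_pos":[0,0,0.8],"roll":0},{"delta_pos":[0,0,0],"roll":0}]'|egrep 'posi|ft'
python3 -m inch '[{"delta_pos":[0,0,0.5],"roll":0},{"delta_pos":[0,0,0],"roll":0}]'|egrep 'posi|ft'
```

```text
position: [0.4587, -0.1064, 0.0702]
ft_force: [0.6, -0.4, -2.6]
position: [0.4589, -0.1065, 0.0696]
ft_force: [0.5, -0.1, -3.4]
position: [0.4588, -0.1064, 0.069]
ft_force: [-0.3, 0.6, -3.6]
```

```bash
python3 -m inch '[{"delta_pos":[0,0,1],"roll":0},{"delta_pos":[0,0,0.8],"roll":0},{"delta_pos":[0,0,0],"roll":0}]'|egrep 'posi|ft'
python3 -m inch '[{"delta_pos":[0,0,0.4],"roll":0},{"delta_pos":[0,0,0],"roll":0}]'|egrep 'posi|ft'
python3 -m inch '[{"delta_pos":[0,0,0.4],"roll":0},{"delta_pos":[0,0,0],"roll":0}]'|egrep 'posi|ft'
```

```text
position: [0.4587, -0.1064, 0.0671]
ft_force: [0.1, 0.2, -4.1]
position: [0.4587, -0.1064, 0.0668]
ft_force: [0.2, -0.7, -3.7]
position: [0.4588, -0.1065, 0.0665]
ft_force: [0.2, 0.5, -2.4]
```

```bash
python3 -m inch '[{"delta_pos":[0,0,0.4],"roll":0},{"delta_pos":[0,0,0],"roll":0}]'|egrep 'posi|ft'
python3 -m inch '[{"delta_pos":[0,0,0.3],"roll":0},{"delta_pos":[0,0,0],"roll":0}]'|egrep 'posi|ft'
```

```text
position: [0.4588, -0.1065, 0.0665]
ft_force: [-1.9, 1.1, 4.5]
position: [0.4588, -0.1064, 0.0665]
ft_force: [-3.7, 2.0, 8.2]
```

```bash
python3 -m inch '[{"delta_pos":[0,0,-0.4],"roll":0},{"delta_pos":[0,0,0],"roll":0},{"delta_pos":[0,0,0],"roll":0},{"delta_pos":[0,0,0],"roll":0},{"delta_pos":[0,0,-4],"roll":0}]' 0.4 50|egrep 'posi|ft|gap'
python3 -m inch '[{"delta_pos":[0,0,-20],"roll":0},{"delta_pos":[0,0,-35],"roll":0},{"delta_pos":[0,0,-10],"roll":0},{"delta_pos":[0,0,0],"roll":0}]'|egrep 'posi|ft'
python3 -c "
from h import *
go(.5354,-.2972,.085)"
```

```text
position: [0.4584, -0.1063, 0.0699]
ft_force: [-0.2, 0.3, 0.6]
finger_gap: 0.0508
position: [0.4594, -0.1066, 0.1356]
ft_force: [0.4, -0.6, -0.5]
roll -0.00  shift [ -38.8 -201.5   50.6]  norm 211
```

```bash
python3 -m inch '[{"delta_pos":[-10,-52,0],"roll":0},{"delta_pos":[-10,-55,0],"roll":0},{"delta_pos":[-10,-54,0],"roll":0},{"delta_pos":[-9,-40,15],"roll":0},{"delta_pos":[0,0,20],"roll":0}]'|egrep 'posi|ft'
python3 -m inch '[{"delta_pos":[0,0,15],"roll":0},{"delta_pos":[0,0,0],"roll":0},{"delta_pos":[0,0,0],"roll":0}]'|egrep 'posi|ft'
python3 -c "
from h import *
p=shot('wrist','w15')
go(.5354,-.2972,.0418)
m=(p['pixels'].min(2)>225).astype(np.uint8);m[:,:200]=0;m[:,440:]=0
n,l,s,c=cv2.connectedComponentsWithStats(m)
print([(x.tolist(),np.round(y).tolist()) for x,y in zip(s,c) if 60<x[4]<60000], proj(p,[.5354,-.2972,.040]),proj(p,[.5354,-.2972,.016]))
u=np.array([.982,.189,0]);print(proj(p,np.array([.5354,-.2972,.040])+.010*u),proj(p,np.array([.5354,-.2972,.016])-.022*u))"
```

```text
position: [0.5358, -0.2997, 0.0982]
ft_force: [-0.0, 0.4, 0.3]
position: [0.5348, -0.2959, 0.0854]
ft_force: [0.4, 1.2, -0.3]
roll -0.00  shift [ 0.  -1.  44.1]  norm 44
[([286, 202, 66, 51, 1821], [320.0, 230.0])] [319.34875237 236.1663162 ] [319.54246488 221.46288118]
[319.35267056 251.84538297] [319.54064101 188.94492096]
```

```bash
python3 -m inch '[{"delta_pos":[0,-0.8,20],"roll":0},{"delta_pos":[0,0,14],"roll":0},{"delta_pos":[0,0,6],"roll":0},{"delta_pos":[0,0,2.5],"roll":0},{"delta_pos":[0,0,0],"roll":0}]'|egrep 'posi|ft'
python3 -m inch '[{"delta_pos":[0,0,0.5],"roll":0},{"delta_pos":[0,0,0],"roll":0},{"delta_pos":[0,0,0],"roll":0},{"delta_pos":[0,0,0],"roll":0},{"delta_pos":[0,0,0],"roll":0}]' 1 50|egrep 'posi|ft|fing'
python3 -m inch '[{"delta_pos":[0,0,-4],"roll":0},{"delta_pos":[0,0,-20],"roll":0},{"delta_pos":[0,0,-45],"roll":0},{"delta_pos":[0,0,-30],"roll":0},{"delta_pos":[0,0,0],"roll":0}]'|egrep 'posi|ft|fing'
python3 -c "
from h import *
go(.5092,-.0969,.14)"
```

```text
position: [0.5352, -0.2974, 0.0429]
ft_force: [-0.9, -0.1, 0.1]
position: [0.5354, -0.2975, 0.0427]
ft_force: [-0.3, 0.4, 3.7]
finger_gap: 0.0178
finger_force: 49.1
position: [0.5364, -0.2983, 0.1431]
ft_force: [0.3, 0.1, -2.2]
finger_gap: 0.0177
finger_force: 49.0
roll -0.00  shift [-11.1 203.    3.1]  norm 203
```

```bash
python3 -m inch '[{"delta_pos":[-2,35,0],"roll":0},{"delta_pos":[-3,55,0],"roll":0},{"delta_pos":[-3,55,0],"roll":0},{"delta_pos":[-2,40,0],"roll":0},{"delta_pos":[-1,18,10],"roll":0}]'|egrep 'posi|ft'
python3 -m inch '[{"delta_pos":[0,0,25],"roll":0},{"delta_pos":[0,0,10],"roll":0},{"delta_pos":[0,0,0],"roll":0},{"delta_pos":[0,0,0],"roll":0}]'|egrep 'posi|ft'
python3 -c "
from h import *
go(.5092,-.0969,.0747)"
```

```text
position: [0.5061, -0.0937, 0.1293]
ft_force: [0.5, 0.3, -2.9]
position: [0.5081, -0.0965, 0.0964]
ft_force: [-0.6, -0.6, -2.0]
roll -0.00  shift [-1.  -0.6 21.7]  norm 22
```

```bash
python3 -m inch '[{"delta_pos":[-0.8,-0.4,9],"roll":0},{"delta_pos":[0,0,6],"roll":0},{"delta_pos":[0,0,3],"roll":0},{"delta_pos":[0,0,1],"roll":0},{"delta_pos":[0,0,0],"roll":0}]'|egrep 'posi|ft'
python3 -m inch '[{"delta_pos":[0,0,0.6],"roll":0},{"delta_pos":[0,0,0],"roll":0}]'|egrep 'posi|ft'
python3 -m inch '[{"delta_pos":[0,0,0.4],"roll":0},{"delta_pos":[0,0,0],"roll":0}]'|egrep 'posi|ft'
```

```text
position: [0.5085, -0.096, 0.0771]
ft_force: [0.2, 0.2, -3.5]
position: [0.5086, -0.0961, 0.0766]
ft_force: [-1.0, -0.7, -1.7]
position: [0.5085, -0.0961, 0.0761]
ft_force: [0.7, -1.1, -1.9]
```

```bash
python3 -m inch '[{"delta_pos":[-0.4,-0.6,0.5],"roll":0},{"delta_pos":[0,0,0.4],"roll":0},{"delta_pos":[0,0,0],"roll":0}]'|egrep 'posi|ft'
python3 -m inch '[{"delta_pos":[0,0,0.4],"roll":0},{"delta_pos":[0,0,0],"roll":0}]'|egrep 'posi|ft'
python3 -m inch '[{"delta_pos":[0,0,0.4],"roll":0},{"delta_pos":[0,0,0],"roll":0}]'|egrep 'posi|ft'
```

```text
position: [0.509, -0.0966, 0.0751]
ft_force: [0.1, 0.2, -2.5]
position: [0.509, -0.0966, 0.0748]
ft_force: [0.5, -0.4, -1.7]
position: [0.509, -0.0966, 0.0747]
ft_force: [-1.0, 0.4, 1.6]
```

Contact at the expected height. I'll release, rise and back off towards the robot for a last look.

```bash
python3 -m inch '[{"delta_pos":[0,0,0],"roll":0},{"delta_pos":[0,0,0],"roll":0},{"delta_pos":[0,0,0],"roll":0},{"delta_pos":[0,0,-4],"roll":0},{"delta_pos":[0,0,-20],"roll":0}]' 0.4 50|egrep 'posi|ft|gap'
python3 -m inch '[{"delta_pos":[0,0,-50],"roll":0},{"delta_pos":[0,0,-50],"roll":0},{"delta_pos":[40,0,-30],"roll":0},{"delta_pos":[20,0,0],"roll":0},{"delta_pos":[0,0,0],"roll":0}]'|egrep 'time|posi|ft'
python3 -c "
from h import *
p=shot('wrist');a=shot('scene')['pixels']
A=cv2.resize(p['pixels'][60:360,120:570],(800,533)[:1]+(533,),interpolation=2)
cv2.imwrite('pics/fin.png',A)
for q in ('bar_weight','disc_weight','new_board','old_board'): print(q,[(np.round(d['point'],4),round(d['p'],2)) for d in robot.landmark_of(p,q)])"
```

```text
position: [0.5079, -0.0962, 0.0977]
ft_force: [0.3, 0.2, 0.7]
finger_gap: 0.051
time: 51.5
position: [0.4493, -0.1079, 0.2291]
ft_force: [0.9, 0.5, 0.6]
bar_weight [(array([ 0.4599, -0.1099,  0.0246]), 0.86)]
disc_weight [(array([ 0.5121, -0.0984,  0.0361]), 0.95)]
new_board [(array([ 0.513 , -0.0976,  0.0036]), 0.88)]
old_board [(array([ 2.918e-01, -1.799e-01, -2.000e-04]), 0.87), (array([0.518 , 0.1102, 0.0055]), 0.67)]
```

View pics/fin.png

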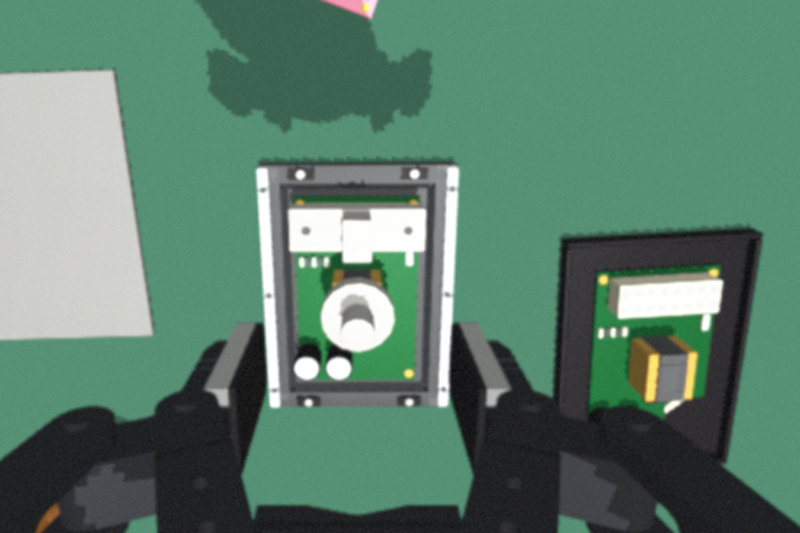

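The good board is down in the pocket at (357,290), with the bar along its terminal block (357,230) and the disc on its transformer (357,317). The broken board lies flat in the black tray (655,340) and the pad is empty.

```bash
python3 -c "
from cell import robot
print(robot.finish_job())"
```

```text
the job is handed in; nothing more can be done
None
```

The job is done and handed in at about 52 s of the 131 s allowed: the good board is in the pallet with both weights back upright on it, and the broken board lies flat in the black tray.

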